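Weigh a drill-core plug and rack it as heavy or light

TASK

Set the loose rock core plug gently on the empty balance pan, let go and see whether it weighs more or less than the reference: pan settling below level is heavy, above level is light. Then stand it in the matching rack (two pegs on the back: heavy; one peg: light) and push it in until the follower is fully home, leaning on it there with a steady push of about 18 N, never over 25 N, for a second; let go and leave it standing there. Leave everything else on the desk undisturbed.

Things in the scene. Friction and masses are not known exactly. Their poses are not given: they have to be found in the camera images.
- plug: grey rock drill-core plug, upright plain cylinder 40 mm in diameter and 80 mm tall, origin at the centre of its underside, z up along its axis. It weighs between 225 and 390 g, unknown beforehand
- pan_top (a point): centre of the upper face of the empty balance pan, a flat steel disc 90 mm in diameter, without rim; it stays level and rises or sinks up to 13 mm with the beam (108 mm above the table when the beam is level)
- beam (a joint): tilt of the balance beam in rad: 0 level, positive = sample pan up (light, or empty: about +0.11), negative = sample pan down (heavy), stops at +-0.11; it settles in about 1.5 s. A vertical pointer before a white scale plate leans with it. A plug of the reference weight, 300 g, levels it; one within 5 percent of that may go to either rack
- balance: grey beam balance fixed to the table, base 110 x 320 x 22 mm, origin at the centre of its underside; the beam runs along its y axis 85 mm up, the sample pan centre lies at local (+8, +120) mm, a brass reference mass stands on the smaller pan at (+8, -120) mm, its top 160 mm above the table; the pointer and 70 mm wide scale at the middle reach 185 mm
- pan: the balance's sample pan itself (with its stem); origin on the beam 23 mm below its upper face, 8 mm to one side of its centre; take not more than 15 N
- heavy_rack: storage rack for heavy plugs: a wooden channel, told by two short round pegs of bright metal (16 mm thick, 26 mm high) standing on its back block. Origin on the table under the channel; x runs into it, y across. Channel 45 mm wide, open above and at the mouth (x = -75 mm), floor top 8 mm above the table, side walls 8 mm thick and 36 mm high, back block from x = 68 to 90 mm. A plug fully home is centred at x = +30 mm, y = 0. Fixed
- light_rack: storage rack for light plugs: a wooden channel, told by one short round peg of bright metal (16 mm thick, 26 mm high) standing on its back block. Origin on the table under the channel; x runs into it, y across. Channel 45 mm wide, open above and at the mouth (x = -75 mm), floor top 8 mm above the table, side walls 8 mm thick and 36 mm high, back block from x = 68 to 90 mm. A plug fully home is centred at x = +30 mm, y = 0. Fixed
- heavy_floor: floor plate of the heavy rack's channel, wood, 8 mm thick; same origin and axes as the rack. A plug pushed hard along it while its foot bears down on it can dig in and jam short of home; held 1 or 2 mm off the floor it slides freely
- light_floor: floor plate of the light rack's channel, wood, 8 mm thick; same origin and axes as the rack. A plug pushed hard along it while its foot bears down on it can dig in and jam short of home; held 1 or 2 mm off the floor it slides freely
- heavy_follower (a joint): metal follower plate (42 mm wide, 34 mm top height) that slides along the heavy rack's channel; value in m, 0 at its front end, 0.040 fully home against a hard stop. Its front face, which the plug pushes, is at local x = 10 mm + value. Starts somewhere between 0.005 and 0.022; slides stiffly (about 6 N) and stays where it is left
- light_follower (a joint): metal follower plate (42 mm wide, 34 mm top height) that slides along the light rack's channel; value in m, 0 at its front end, 0.040 fully home against a hard stop. Its front face, which the plug pushes, is at local x = 10 mm + value. Starts somewhere between 0.005 and 0.022; slides stiffly (about 6 N) and stays where it is left
- stub_a: bystander: short rock core stub, 28 mm in diameter, 30 mm tall; origin at the centre of its underside
- stub_b: bystander: short rock core stub, 26 mm in diameter, 26 mm tall; origin at the centre of its underside
- rock_a: bystander: rough brown rock, about 60 x 50 x 50 mm; origin at the centre of its underside
- rock_b: bystander: rough grey rock, about 51 x 43 x 43 mm; origin at the centre of its underside
- lens: bystander: folding hand lens lying flat, 95 x 42 x 8 mm, origin under the glass
- streak_plate: bystander: white porcelain streak plate, 50 x 50 x 7 mm; origin at the centre of its underside
- mug: bystander: mug, 76 mm wide, 90 mm tall; origin at the centre of its underside
- brush: bystander: small brush lying flat, 160 mm long; origin at the centre of its underside
Things that resemble listed ones, but are neither listed nor needed, are in the scene too. What is shaped like the plug but turquoise is not meant. What is shaped like the light_rack but red is not meant.

How it is judged:
By the outcome, as a careful person would: the job done as asked, in the order asked, and still so for the second after the job is handed in, with the robot touching nothing.
It also fails if it takes over 72 s, if anything falls off the work surface, if the arm or the gripper's body presses on something with over 40 N, if the wrist force passes 120 N, or if a joint passes its speed limit or range.

ROBOT

A 6-joint arm with a two-finger parallel gripper is mounted at the origin on the work surface. World frame = base frame: x ahead of the robot, y to its left, z up, the work surface at z = 0. Lengths are in m, angles in rad, forces in N, time in s.
With the tool pointing down it reaches from about 0.275 to 0.75 m from the base axis. Payload 10.2 kg.
Tool frame: the origin (TCP) lies at the very end of the fingers, on their centre line; the grasp point (between the pads) lies 19 mm behind it; z points along the fingers, y is the direction in which the jaws open and shut (so a half turn about z gives the same grasp; the last joint's range is limited). The gripper opens to 88 mm and grips with 3 to 60 N. Pads are 18 mm wide; open, the fingers measure 123 mm over their backs; the gripper's body (75 mm by 187 mm) begins 45 mm behind the grasp point.
Start: joints at [-1.503, 0.313, 1.498, -0, 1.331, -0.223], TCP at [0.151, -0.503, 0.239] pointing down, gripper open.
Joint ranges: [-2.94, 2.94], [-0.97, 2.17], [0.19, 2.56], [-1.23, 4.37], [0.02, 3.11], [-2.88, 2.88]. Speed limits (rad/s): [2.39, 2.39, 3.01, 3.14, 3.14, 3.14].

INTERFACE

Orientations are given as a unit quaternion [w, x, y, z].
In Python, from station import ctrl gives the robot as it stands.
- The arm moves only by the tool servo_tool, never from a script. Its argument "rows" is a list of rows, each a list of 7 numbers: the closure in counts, from 0 (fully open) to 255 (shut), then the shift along the tool's x, y, z in units of 200 mm (1.0 is 200 mm), then the turn, a rotation vector about the tool's x, y, z in units of 0.5 rad (1.0 is 0.5 rad). In form: [[grip, x, y, z, rx, ry, rz], ...]. A call has 1 to 20 rows; each row is the pose to reach, as a shift and turn from the pose commanded when the call began, along the tool's axes at that moment; what a row does not reach only later rows make up. A row lasts 1/12 s, in which the tool goes at most 41.7 mm and 7.16 degrees, less where a joint would pass 70% of its speed; a pose out of reach is approached as far as the arm can. A call with a number of a shift or a turn outside -1 to 1 is refused whole. A call with a gripper value outside its range is refused whole. The fingers move at their own pace and stop on an object; the grip force is fixed at half the most. Time passes only in rows, so rows that repeat a pose let the fingers close. It gives the time, the measured TCP pose, the force and the opening at its end, in the units of the state.
- ctrl.read_state(): the state, without advancing time (a new reading comes with each control period).
- ctrl.capture(name): name is "side" or "top"; returns a dict with "img" (480x640x3 uint8, red, green, blue), "z_map" (480x640 float32, m along the optical axis (not along the pixel's ray), 0 where there is no reading), "intrinsics" (3x3 intrinsics, pixels), "k1" (the pictures are not rectified: a ray, as slopes to the right and down, at radius r is drawn at 1 + k1 r^2 times it, then the intrinsics apply), "rvec" (rotation vector, rad) and "tvec" (3), from world to camera coordinates, as OpenCV has them. Camera axes: x right, y down, z forward; pixel columns grow to the right and rows downward; lengths in m; the calibration is good to about 2 mm. A picture is of the moment at which its call begins.
- ctrl.sign_off(): hands the job in, once; it reports no verdict.
Trained networks look in a picture, given as the dict that the camera call returned (one of the last four; its "shot" number tells which), for a name from the list of things; names that differ only in an ending like _2 or _b are one class to them, and where a whole thing is asked for, a point or a joint stands for the part that bears it (a point fixed in the world has none). Each returns a list of dicts, best first, with "confidence" (0 to 1); they miss things now and then, are a little off and sometimes report something else, mostly with a low value. They report only what shows in the picture. A call takes as long as a camera call. They do not tell look-alikes from the thing itself.
- ctrl.boxes_of(picture, thing): "extent" ([left, top, width, height] in pixels, round what is visible of it).
- ctrl.mark_of(picture, thing): "uv" ([column, row] in pixels: a listed point, or the origin of a listed thing).
The state is a dict: "time": time; "joints": joint angles; "joint_vel": joint speeds; "tau": joint torques, N m; "eef_pos": TCP position; "orientation": TCP orientation; "contact_force": force on the tool from outside, world axes, zero at the start; "moment": the same for the moment, N m; "finger_gap": finger opening in m.
Only numpy, scipy, OpenCV 4.12 (cv2) and the standard library are available. Lean on these libraries where they do the work, as an engineer would, in place of code of your own. Each camera call takes 0.05 s, during which the arm holds its last target. There are 200 camera calls.

## Working session

There is one attempt and no reset: what is moved stays moved. The work goes in short steps, Python scripts to look and compute and a tool call to move; the robot and the scene stay as the last step left them, time stands still between calls to the robot, and variables do not carry over. Pictures are saved under pics/ and viewed, about 8 in all and at most 12, crops included, and the job is handed in when it is done.

Besides the shell and the picture viewer there is one more tool, called after ">>>" as name(argument=value, ...), one argument or row to a line, values as JSON. servo_tool: Moves the arm, as the interface text tells. Its arguments: {"type":"object","properties":{"rows":{"type":"array"}},"required":["rows"]}

```bash
mkdir -p pics; cat > h.py <<'E'
import numpy as np, cv2
from station import ctrl
def cap(n,save=None):
    p=ctrl.capture(n)
    if save: cv2.imwrite('pics/'+save,p['img'][:,:,::-1])
    return p
def ray(p,uv):
    K=np.array(p['intrinsics'],float);k=float(p['k1'])
    return cv2.undistortPoints(np.array([[uv]],float),K,np.array([k,0,0,0,0.]))[0,0]
def RT(p):
    return cv2.Rodrigues(np.array(p['rvec'],float))[0],np.array(p['tvec'],float).ravel()
def at_z(p,uv,z):
    R,t=RT(p);x,y=ray(p,uv);d=R.T@[x,y,1];c=-R.T@t
    return c+d*(z-c[2])/d[2]
def by_depth(p,uv):
    R,t=RT(p);x,y=ray(p,uv);Z=p['z_map'][int(round(uv[1])),int(round(uv[0]))]
    return R.T@(np.array([x,y,1])*Z-t)
def cloud(p):
    R,t=RT(p);K=np.array(p['intrinsics'],float);h,w=p['z_map'].shape
    g=np.stack(np.meshgrid(np.arange(w),np.arange(h)),-1).reshape(-1,1,2).astype(float)
    u=cv2.undistortPoints(g,K,np.array([float(p['k1']),0,0,0,0.]))[:,0]
    Z=p['z_map'].reshape(-1,1)
    P=(np.hstack([u,np.ones((len(u),1))])*Z-t)@R
    P[Z[:,0]==0]=np.nan
    return P.reshape(h,w,3)
E
python3 - <<'E'
from h import *
np.set_printoptions(precision=3,suppress=True)
s=ctrl.read_state();print({k:np.round(v,3) for k,v in s.items()})
for n in ('top','side'):
    p=cap(n,n+'1.png');R,t=RT(p);print(n,-R.T@t)
    for th in ['plug','pan_top','balance','heavy_rack','light_rack','heavy_follower','light_follower','mug','stub_a','rock_a','lens','brush']:
        print(th,[(np.round(m['uv'],0),round(m['confidence'],2),by_depth(p,m['uv'])) for m in ctrl.mark_of(p,th)[:3]])
E
```

```text
{'time': np.float64(0.0), 'joints': array([-1.503,  0.313,  1.498, -0.   ,  1.331, -0.223]), 'joint_vel': array([-0.   , -0.001, -0.   , -0.001,  0.001, -0.001]), 'tau': array([  0.001, -40.221, -25.228,   0.07 ,   0.035,  -0.   ]), 'eef_pos': array([ 0.15 , -0.503,  0.238]), 'orientation': array([-0.001,  0.989,  0.145,  0.   ]), 'contact_force': array([-0.055, -0.143,  0.313]), 'moment': array([-0.027,  0.028, -0.019]), 'finger_gap': np.float64(0.088)}
top [0.408 0.013 1.05 ]
plug [(array([300., 268.]), 0.56, array([0.462, 0.035, 0.08 ]))]
pan_top [(array([249., 188.]), 0.7, array([0.622, 0.139, 0.122]))]
balance [(array([308., 201.]), 0.72, array([0.587, 0.018, 0.164])), (array([356., 130.]), 0.39, array([ 0.786, -0.091,  0.007]))]
heavy_rack [(array([151., 269.]), 0.64, array([0.465, 0.369, 0.006]))]
light_rack [(array([462., 273.]), 0.82, array([ 0.454, -0.327,  0.012])), (array([461., 372.]), 0.62, array([ 0.237, -0.318,  0.01 ]))]Traceback (most recent call last):
  File "<stdin>", line 7, in <module>
ValueError: it knows: balance, brush, heavy_floor, heavy_rack, lens, light_floor, light_rack, mug, pan, pan_top, plug, rock, streak_plate, stub
```

View pics/top1.png

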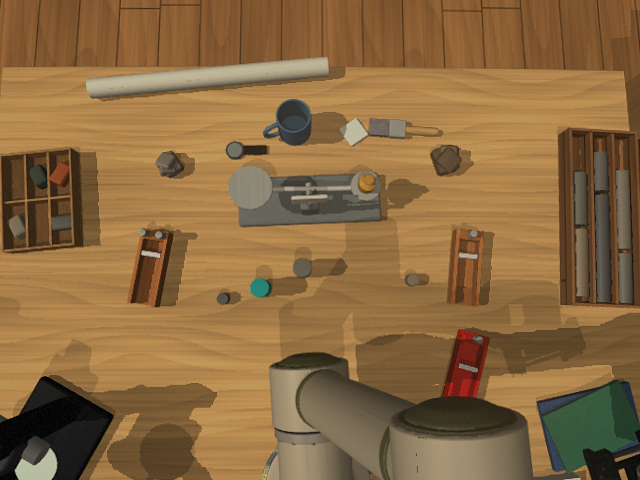

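```bash
python3 - <<'E'
from h import *
np.set_printoptions(precision=3,suppress=True)
p=cap('side','side1.png');R,t=RT(p);print(-R.T@t)
for th in ['plug','pan_top','balance','heavy_rack','light_rack']:
    print(th,[(np.round(m['uv'],0),round(m['confidence'],2),by_depth(p,m['uv'])) for m in ctrl.mark_of(p,th)[:3]])
E
```

```text
[0.342 0.753 0.962]
plug [(array([343., 318.]), 0.71, array([0.421, 0.14 , 0.038])), (array([332., 280.]), 0.59, array([0.464, 0.049, 0.03 ]))]
pan_top [(array([240., 269.]), 0.78, array([0.625, 0.137, 0.122]))]
balance [(array([265., 263.]), 0.84, array([0.611, 0.035, 0.025])), (array([292., 432.]), 0.3, array([0.463, 0.37 , 0.007])), (array([170., 382.]), 0.2, array([0.69 , 0.348, 0.04 ]))]
heavy_rack [(array([261., 165.]), 0.67, array([ 0.715, -0.265,  0.022])), (array([290., 431.]), 0.6, array([0.465, 0.371, 0.011]))]
light_rack [(array([364., 171.]), 0.84, array([ 0.46 , -0.3  ,  0.029])), (array([452., 188.]), 0.81, array([0.273, 0.014, 0.303]))]
```

View pics/side1.png

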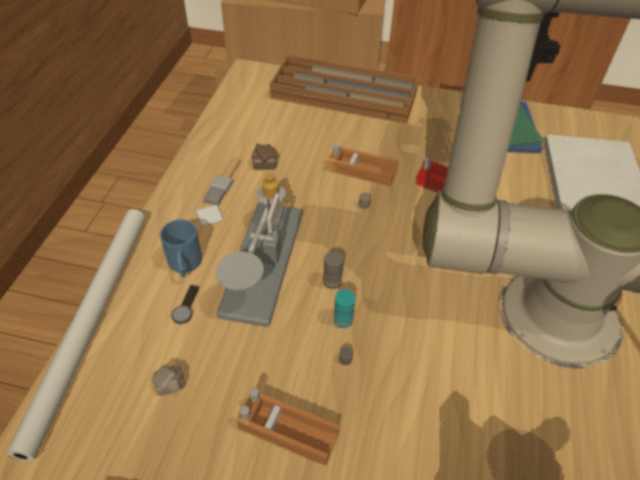

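Top view: grey plug at (302,268), turquoise look-alike at (260,288), empty pan at (251,187), two-peg rack at (151,267) on the left, one-peg rack at (466,265) on the right, red decoy at (466,365). Next I measure these from the depth cloud.

```bash
python3 - <<'E'
from h import *
np.set_printoptions(precision=4,suppress=True)
p=cap('top');P=cloud(p)
def sel(u0,u1,v0,v1,z0,z1):
    q=P[v0:v1,u0:u1].reshape(-1,3);m=(q[:,2]>z0)&(q[:,2]<z1);return q[m]
def circ(n,q):
    (c,r)=cv2.minEnclosingCircle(q[:,:2].astype(np.float32)*1000);print(n,len(q),'mean',q.mean(0),'circle',c,r)
circ('plug',sel(288,322,252,285,.07,.09))
circ('turq',sel(245,275,274,302,.07,.09))
circ('pan',sel(225,275,160,215,.112,.13))
for n,b,pk in (('heavy',(120,180,222,312),None),('light',(440,498,222,312),None)):
    for z0,z1 in ((.030,.042),(.004,.014),(.05,.09)):
        q=sel(*b,z0,z1)
        if len(q)<5: print(n,z0,len(q));continue
        (c,wh,a)=cv2.minAreaRect(q[:,:2].astype(np.float32)*1000);print(n,z0,len(q),q.mean(0),c,wh,a)
    q=sel(*b,.0,.1);print(np.histogram(q[:,2],np.arange(0,.1,.006))[0])
    q=sel(*b,.03,.1); print('pegtop',q[q[:,2]>.05])if 0 else None
q=P[190:225,235:380].reshape(-1,3);q=q[(q[:,2]>.015)&(q[:,2]<.03)];print('base',cv2.minAreaRect(q[:,:2].astype(np.float32)*1000))
big=cv2.resize(p['img'][220:315,120:185,::-1],None,fx=6,fy=6,interpolation=2);b2=cv2.resize(p['img'][220:315,435:500,::-1],None,fx=6,fy=6,interpolation=2)
cv2.imwrite('pics/racks.png',np.hstack([big,b2]))
E
```

```text
plug 285 mean [0.4632 0.0309 0.0804] circle (463.4060363769531, 30.966075897216797) 19.77190589904785
turq 294 mean [0.4215 0.119  0.0801] circle (421.7820129394531, 119.36871337890625) 19.941650390625
pan 1511 mean [0.6232 0.1358 0.1213] circle (624.53759765625, 135.84420776367188) 45.78082275390625
heavy 0.03 845 [0.4768 0.364  0.0354] (467.5625305175781, 366.8680114746094) (63.508262634277344, 163.3123321533203) 81.30657196044922
heavy 0.004 1164 [0.455  0.372  0.0082] (469.75567626953125, 372.466064453125) (199.2733154296875, 130.2650909423828) 1.4534281492233276
heavy 0.05 110 [0.5367 0.3555 0.0602] (536.7268676757812, 355.8069763183594) (52.26768112182617, 14.878064155578613) 81.03038787841797
[1672  920  135  142  129  510  335   16   15   29   71    1    0    0
    0    0]
light 0.03 892 [ 0.4793 -0.3305  0.0363] (467.362548828125, -329.66644287109375) (63.47926330566406, 163.36282348632812) 83.57428741455078
light 0.004 1240 [ 0.4534 -0.3343  0.0085] (468.7257080078125, -344.54962158203125) (130.4140625, 203.29905700683594) 87.45484161376953
light 0.05 52 [ 0.5368 -0.3362  0.0608] (537.3304443359375, -336.8492126464844) (13.769216537475586, 14.673457145690918) 63.04263687133789
[2085  925  176  122  137  372  520   12    7   12   34    1    0    0
    0    0]
base ((601.4974975585938, 16.286849975585938), (73.03047180175781, 316.18310546875), 1.9376674890518188)
```

View pics/racks.png

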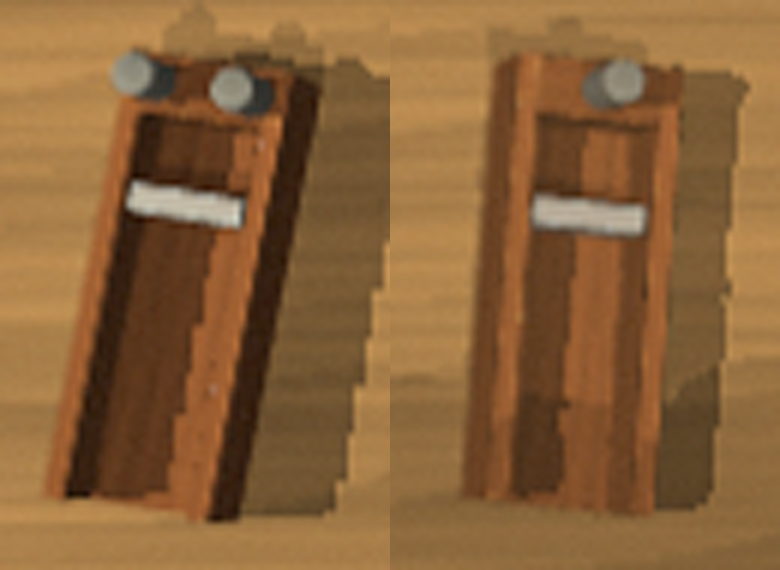

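The two-peg rack on the left is the heavy one and the one-peg rack on the right is the light one. Heavy origin is about (0.460, 0.368), axis −8.7°. Light origin is about (0.460, −0.329), axis −6.4°. I'll grip with the jaws along the rack axis, so the rear pad does the pushing.

```bash
cat > go.py <<'E'
import sys,numpy as np
from station import ctrl
from scipy.spatial.transform import Rotation as Ro
np.set_printoptions(precision=4,suppress=True)
# usage: go.py x y z jawyaw_deg ; prints first leg in units
def leg(pos,R,tp,TR):
    d=R.T@(tp-pos)/.2; rv=(Ro.from_matrix(R.T@TR)).as_rotvec()/.5
    f=min(1,.98/max(1e-9,np.abs(np.r_[d,rv]).max()))
    return d*f,rv*f,f
s=ctrl.read_state();q=s['orientation'];R=Ro.from_quat(np.r_[q[1:],q[0]]).as_matrix();pos=np.array(s['eef_pos'])
x,y,z,a=map(float,sys.argv[1:]);a=np.radians(a)
Y=np.array([np.cos(a),np.sin(a),0]);Z=np.array([0,0,-1.]);TR=np.column_stack([np.cross(Y,Z),Y,Z]);tp=np.array([x,y,z])
print('pos',pos,'F',np.array(s['contact_force']),'gap',s['finger_gap'],'t',s['time'])
for i in range(6):
    d,r,f=leg(pos,R,tp,TR);n=max(np.linalg.norm(d)*200/41.7,np.linalg.norm(r)*28.65/7.16)
    print(d,r,'rows>=%.1f'%n,f)
    if f==1:break
    pos=pos+R@d*.2;R=R@Ro.from_rotvec(r*.5).as_matrix()
E
python3 go.py .463 .031 .17 -7.5
```

```text
pos [ 0.1505 -0.503   0.2387] F [0.1488 0.1521 0.1318] gap 0.0882746321619152 t 0.65
[ 0.9647 -0.8996  0.1465] [ 0.   -0.   -0.98] rows>=6.4 0.4264317746195104
[ 0.98   -0.2612  0.1127] [ 0.     -0.     -0.7535] rows>=4.9 0.5716322500962636
[0.7549 0.0881 0.0844] [ 0.     -0.     -0.5646] rows>=3.7 1
```

>>> servo_tool(
  rows=[
    [0, 0.965, -0.9, 0.147, 0, 0, -0.98],
    [0, 0.965, -0.9, 0.147, 0, 0, -0.98],
    [0, 0.965, -0.9, 0.147, 0, 0, -0.98],
    [0, 0.965, -0.9, 0.147, 0, 0, -0.98],
    [0, 0.965, -0.9, 0.147, 0, 0, -0.98],
    [0, 0.965, -0.9, 0.147, 0, 0, -0.98],
    [0, 0.965, -0.9, 0.147, 0, 0, -0.98],
    [0, 0.965, -0.9, 0.147, 0, 0, -0.98],
    [0, 0.965, -0.9, 0.147, 0, 0, -0.98],
  ],
)

```text
time: 1.4
eef_pos: [0.284, -0.2752, 0.2096]
orientation: [0.0, 0.924, 0.381, -0.0]
contact_force: [-0.3, 0.1, -0.1]
finger_gap: 0.0882
```

```bash
python3 go.py .463 .031 .17 -7.5
```

```text
pos [ 0.284  -0.2752  0.2096] F [-0.3374  0.12   -0.1057] gap 0.0882237505433852 t 1.4
[ 0.98   -0.26    0.1125] [ 0.0005  0.0007 -0.7516] rows>=4.9 0.5717211924499237
[0.7543 0.0883 0.0846] [ 0.0004  0.0006 -0.563 ] rows>=3.7 1
```

>>> servo_tool(
  rows=[
    [0, 0.98, -0.26, 0.1125, 0, 0, -0.752],
    [0, 0.98, -0.26, 0.1125, 0, 0, -0.752],
    [0, 0.98, -0.26, 0.1125, 0, 0, -0.752],
    [0, 0.98, -0.26, 0.1125, 0, 0, -0.752],
    [0, 0.98, -0.26, 0.1125, 0, 0, -0.752],
    [0, 0.98, -0.26, 0.1125, 0, 0, -0.752],
    [0, 0.98, -0.26, 0.1125, 0, 0, -0.752],
    [0, 0.98, -0.26, 0.1125, 0, 0, -0.752],
  ],
)

```text
time: 2.07
eef_pos: [0.3864, -0.1017, 0.1869]
orientation: [0.0, 0.838, 0.546, -0.0]
contact_force: [0.3, 0.4, 0.2]
finger_gap: 0.088
```

>>> servo_tool(
  rows=[
    [0, 0.754, 0.088, 0.0846, 0, 0, -0.563],
    [0, 0.754, 0.088, 0.0846, 0, 0, -0.563],
    [0, 0.754, 0.088, 0.0846, 0, 0, -0.563],
    [0, 0.754, 0.088, 0.0846, 0, 0, -0.563],
    [0, 0.754, 0.088, 0.0846, 0, 0, -0.563],
    [0, 0.754, 0.088, 0.0846, 0, 0, -0.563],
    [0, 0.754, 0.088, 0.0846, 0, 0, -0.563],
  ],
)

```text
time: 2.65
eef_pos: [0.4632, 0.0288, 0.17]
orientation: [0.0, 0.753, 0.658, -0.0]
contact_force: [-0.2, 0.5, 0.1]
finger_gap: 0.0885
```

```bash
python3 go.py .463 .031 .045 -7.5; python3 - <<'E'
from h import *
np.set_printoptions(precision=4,suppress=True)
for n in('side','top'):
    p=cap(n,n+'2.png');P=cloud(p)
    g=np.abs(P[:,:,0]-.463)+0
    m=(np.hypot(P[:,:,0]-.463,P[:,:,1]-.031)<.03)&(P[:,:,2]>.015)&(P[:,:,2]<.084)
    q=P[m];
    if len(q): print(n,len(q),q.mean(0),q.min(0),q.max(0),'top',q[q[:,2]>.077].mean(0) )
    print([(m['uv'],m['confidence'],at_z(p,m['uv'],0)) for m in ctrl.mark_of(p,'plug')])
E
```

```text
pos [0.4632 0.0288 0.17  ] F [-0.171   0.538   0.1126] gap 0.0884926288159306 t 2.65
[ 0.0112 -0.0023  0.625 ] [ 0.      0.0007 -0.0081] rows>=3.0 1
side 602 [0.4652 0.0423 0.0601] [0.4466 0.0116 0.015 ] [0.4872 0.056  0.0839] top [0.4664 0.034  0.0805]
[([341.9, 316.2], 0.78, array([0.4281, 0.1111, 0.    ])), ([331.9, 282.5], 0.61, array([0.4662, 0.0329, 0.    ])), ([209.8, 214.7], 0.44, array([ 0.787 , -0.0907,  0.    ]))]
[([262.3, 284.0], 0.61, array([0.4311, 0.1216, 0.    ]))]
```

>>> servo_tool(
  rows=[
    [0, 0.018, 0.004, 0.2, 0, 0, -0.008],
    [0, 0.018, 0.004, 0.4, 0, 0, -0.008],
    [0, 0.018, 0.004, 0.64, 0, 0, -0.008],
    [0, 0.018, 0.004, 0.64, 0, 0, -0.008],
    [0, 0.018, 0.004, 0.64, 0, 0, -0.008],
    [0, 0.018, 0.004, 0.64, 0, 0, -0.008],
  ],
)

```text
time: 3.35
eef_pos: [0.4654, 0.0336, 0.0435]
orientation: [0.001, 0.751, 0.66, 0.001]
contact_force: [0.1, 0.7, 0.4]
finger_gap: 0.0881
```

>>> servo_tool(
  rows=[
    [255, 0, 0, 0, 0, 0, 0],
    [255, 0, 0, 0, 0, 0, 0],
    [255, 0, 0, 0, 0, 0, 0],
    [255, 0, 0, 0, 0, 0, 0],
    [255, 0, 0, 0, 0, 0, 0],
    [255, 0, 0, 0, 0, 0, 0],
    [255, 0, 0, 0, 0, 0, 0],
    [255, 0, 0, 0, 0, 0, 0],
    [255, 0, 0, 0, 0, 0, 0],
    [255, 0, 0, 0, 0, 0, 0],
  ],
)

```text
time: 4.18
eef_pos: [0.4648, 0.0341, 0.0421]
orientation: [0.0, 0.751, 0.66, 0.0]
contact_force: [1.4, -0.2, 1.4]
finger_gap: 0.0391
```

>>> servo_tool(
  rows=[
    [255, 0, 0, -0.2, 0, 0, 0],
    [255, 0, 0, -0.4, 0, 0, 0],
    [255, 0, 0, -0.6, 0, 0, 0],
    [255, 0, 0, -0.8, 0, 0, 0],
    [255, 0, 0, -0.8, 0, 0, 0],
    [255, 0, 0, -0.8, 0, 0, 0],
    [255, 0, 0, -0.8, 0, 0, 0],
  ],
)

```text
time: 4.77
eef_pos: [0.4635, 0.0343, 0.2002]
orientation: [-0.001, 0.751, 0.66, -0.001]
contact_force: [-0.1, -0.9, -4.0]
finger_gap: 0.0391
```

```bash
python3 go.py .624 .136 .20 -7.5; python3 - <<'E'
from h import *
np.set_printoptions(precision=4,suppress=True)
e=np.array(ctrl.read_state()['eef_pos']);print(e)
for n in('side','top'):
    p=cap(n,n+'3.png');P=cloud(p)
    m=(np.hypot(P[:,:,0]-.463,P[:,:,1]-.031)<.035)&(P[:,:,2]>.125)&(P[:,:,2]<.18)
    q=P[m]
    if len(q): print(n,len(q),q.mean(0),q.min(0),q.max(0))
p=cap('side');c=p['img'][190:330,250:420,::-1];cv2.imwrite('pics/c3.png',cv2.resize(c,None,fx=4,fy=4))
E
```

```text
pos [0.4635 0.0343 0.2002] F [-0.1214 -0.9299 -3.9544] gap 0.03913569399489689 t 4.7667
[ 0.607   0.7307 -0.0013] [-0.0066 -0.0003  0.0048] rows>=4.6 1
[0.4635 0.0343 0.2002]
side 145 [0.4616 0.0484 0.1705] [0.4449 0.0306 0.1582] [0.4822 0.0556 0.18  ]
```

View pics/c3.png

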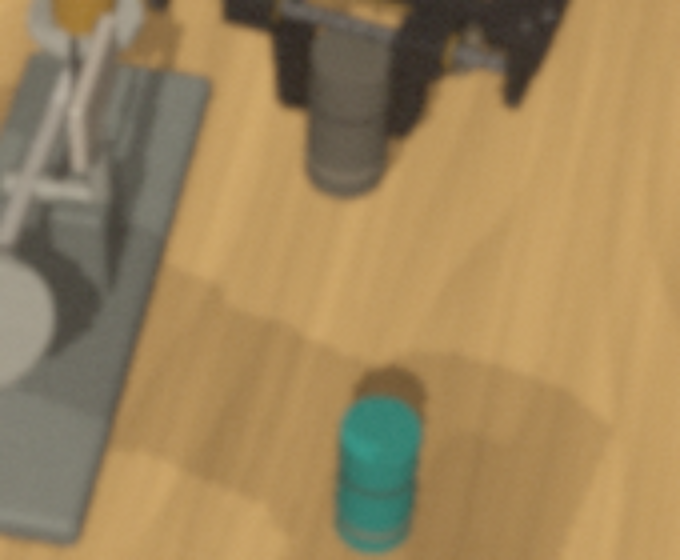

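The side view shows the plug held upright between the jaws, with the pan clear on the left. Now to the pan.

>>> servo_tool(
  rows=[
    [255, 0.15, 0.18, 0, 0, 0, 0],
    [255, 0.3, 0.36, 0, 0, 0, 0],
    [255, 0.45, 0.54, 0, -0.007, 0, 0],
    [255, 0.55, 0.66, 0, -0.007, 0, 0],
    [255, 0.607, 0.731, 0, -0.007, 0, 0.005],
    [255, 0.607, 0.731, 0, -0.007, 0, 0.005],
    [255, 0.607, 0.731, 0, -0.007, 0, 0.005],
    [255, 0.607, 0.731, 0, -0.007, 0, 0.005],
    [255, 0.607, 0.731, 0, -0.007, 0, 0.005],
    [255, 0.607, 0.731, 0, -0.007, 0, 0.005],
  ],
)

```text
time: 5.75
eef_pos: [0.6245, 0.1352, 0.2021]
orientation: [0.001, 0.752, 0.659, 0.001]
contact_force: [-0.4, -1.0, -3.3]
finger_gap: 0.0392
```

```bash
python3 go.py .624 .136 .166 -7.5;python3 - <<'E'
from h import *
np.set_printoptions(precision=4,suppress=True)
p=cap('side','side4.png');P=cloud(p)
q=P[225:310,200:290].reshape(-1,3);m=q[(q[:,2]>.112)&(q[:,2]<.13)&(np.hypot(q[:,0]-.624,q[:,1]-.136)<.06)]
print(len(m),m.mean(0),m.min(0),m.max(0))
cv2.imwrite('pics/c4.png',cv2.resize(p['img'][190:330,180:350,::-1],None,fx=4,fy=4))
E
```

```text
pos [0.6245 0.1352 0.2021] F [-0.3781 -0.9506 -3.2685] gap 0.03923247813714389 t 5.75
[ 0.0036 -0.0037  0.1804] [ 0.0066  0.0002 -0.0018] rows>=0.9 1
1264 [0.6243 0.1449 0.1217] [0.5823 0.0929 0.1158] [0.6715 0.1844 0.1271]
```

View pics/c4.png

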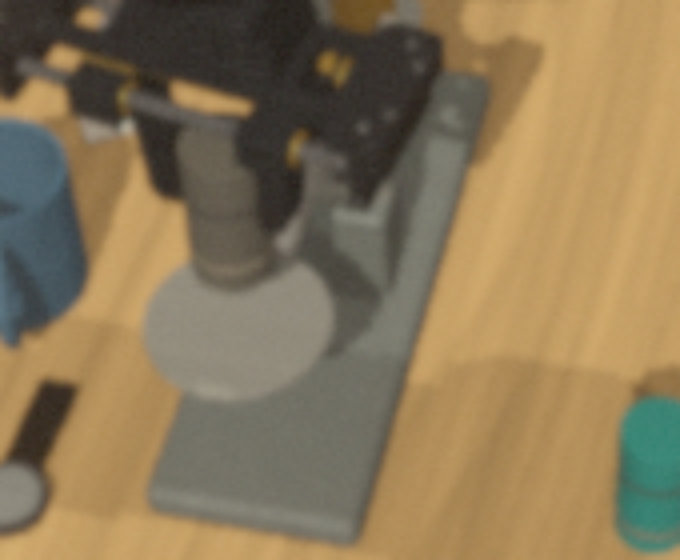

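>>> servo_tool(
  rows=[
    [255, 0.0, 0.0, 0.06, 0, 0, 0],
    [255, 0.004, 0.0, 0.12, 0, 0, 0],
    [255, 0.008, 0.0, 0.165, 0, 0, 0],
    [255, 0.008, 0.0, 0.18, 0, 0, 0],
    [255, 0.008, 0.0, 0.18, 0, 0, 0],
    [255, 0.008, 0.0, 0.18, 0, 0, 0],
  ],
)

```text
time: 6.3
eef_pos: [0.6255, 0.1373, 0.1664]
orientation: [0.002, 0.752, 0.659, 0.001]
contact_force: [0.8, 0.1, -3.5]
finger_gap: 0.039
```

>>> servo_tool(
  rows=[
    [255, 0.0, 0.0, 0.003, 0, 0, 0],
    [255, 0, 0.0, 0.006, 0, 0, 0],
    [255, 0, 0.0, 0.01, 0, 0, 0],
    [255, 0, 0.0, 0.01, 0, 0, 0],
    [255, 0, 0.0, 0.01, 0, 0, 0],
  ],
)

```text
time: 6.72
eef_pos: [0.6254, 0.1374, 0.164]
orientation: [0.001, 0.752, 0.659, 0.001]
contact_force: [0.5, 0.5, -3.9]
finger_gap: 0.0393
```

>>> servo_tool(
  rows=[
    [255, 0.0, 0.0, 0.003, 0, 0, 0],
    [255, 0, 0.0, 0.006, 0, 0, 0],
    [255, 0, 0.0, 0.008, 0, 0, 0],
    [255, 0, 0.0, 0.008, 0, 0, 0],
    [255, 0, 0.0, 0.008, 0, 0, 0],
  ],
)

```text
time: 7.13
eef_pos: [0.6255, 0.1374, 0.1625]
orientation: [0.001, 0.752, 0.659, 0.001]
contact_force: [-0.8, 0.2, -0.4]
finger_gap: 0.0394
```

The force dropped from about 3.7 N to 0.4 N, so the pan now carries the plug. Opening.

>>> servo_tool(
  rows=[
    [125, 0, 0, 0, 0, 0, 0],
    [110, 0, 0, 0, 0, 0, 0],
    [90, 0, 0, 0, 0, 0, 0],
    [60, 0, 0, 0, 0, 0, 0],
    [20, 0, 0, 0, 0, 0, 0],
    [0, 0, 0, 0, 0, 0, 0],
    [0, 0, 0, 0, 0, 0, 0],
    [0, 0, 0, 0, 0, 0, 0],
    [0, 0, 0, 0, 0, 0, 0],
    [0, 0, 0, 0, 0, 0, 0],
    [0, 0, 0, 0, 0, 0, 0],
    [0, 0, 0, 0, 0, 0, 0],
    [0, 0, 0, 0, 0, 0, 0],
    [0, 0, 0, 0, 0, 0, 0],
    [0, 0, 0, 0, 0, 0, 0],
    [0, 0, 0, 0, 0, 0, 0],
    [0, 0, 0, 0, 0, 0, 0],
    [0, 0, 0, 0, 0, 0, 0],
    [0, 0, 0, 0, 0, 0, 0],
    [0, 0, 0, 0, 0, 0, 0],
  ],
)

```text
time: 8.8
eef_pos: [0.6254, 0.1374, 0.1623]
orientation: [0.001, 0.752, 0.659, 0.001]
contact_force: [-0.3, -1.0, -0.2]
finger_gap: 0.0879
```

>>> servo_tool(
  rows=[
    [0, 0, 0, 0, 0, 0, 0],
    [0, 0, 0, 0, 0, 0, 0],
    [0, 0, 0, 0, 0, 0, 0],
    [0, 0, 0, 0, 0, 0, 0],
    [0, 0, 0, 0, 0, 0, 0],
    [0, 0, 0, 0, 0, 0, 0],
  ],
)

```text
time: 9.3
eef_pos: [0.6254, 0.1374, 0.1623]
orientation: [0.001, 0.752, 0.659, 0.001]
contact_force: [0.0, 0.1, 0.9]
finger_gap: 0.0876
```

```bash
python3 - <<'E'
from h import *
np.set_printoptions(precision=4,suppress=True)
for i in range(2):
    p=cap('side','side5.png');P=cloud(p)
    q=P[220:320,195:300].reshape(-1,3);m=q[(q[:,2]>.085)&(q[:,2]<.135)&(np.hypot(q[:,0]-.626,q[:,1]-.138)<.047)&(q[:,1]>.158)]
    print(len(m),np.median(m,0),np.histogram(m[:,2],np.arange(.085,.136,.005)))
    b=q[(q[:,2]>.1)&(np.hypot(q[:,0]-.626,q[:,1]-.138)<.022)];print(b.min(0),b.max(0))
cv2.imwrite('pics/c5.png',cv2.resize(p['img'][160:330,180:350,::-1],None,fx=3.5,fy=3.5))
E
python3 go.py .626 .138 .149 -7.5
```

```text
369 [0.6255 0.1684 0.0954] (array([  2, 152, 210,   4,   0,   0,   1,   0,   0,   0]), array([0.085, 0.09 , 0.095, 0.1  , 0.105, 0.11 , 0.115, 0.12 , 0.125,
       0.13 , 0.135]))
[0.606  0.1173 0.1001] [0.6461 0.1599 0.2802]
366 [0.6252 0.1685 0.0952] (array([  1, 170, 194,   0,   0,   1,   0,   0,   0,   0]), array([0.085, 0.09 , 0.095, 0.1  , 0.105, 0.11 , 0.115, 0.12 , 0.125,
       0.13 , 0.135]))
[0.6067 0.1167 0.1001] [0.6468 0.1597 0.2809]
pos [0.6254 0.1374 0.1623] F [ 0.2793 -0.102  -1.0535] gap 0.08787831232680365 t 9.4
[0.0034 0.0025 0.0664] [ 0.0069 -0.0001 -0.0001] rows>=0.3 1
```

View pics/c5.png

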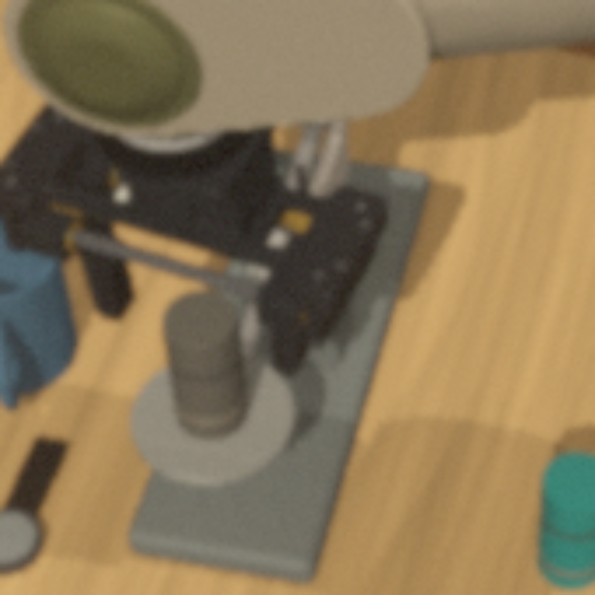

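The pan settled at z = 0.095, fully down (level is 0.108), so the plug is **heavy** and goes to the two-peg rack. Regrip it.

>>> servo_tool(
  rows=[
    [0, 0.003, 0.005, 0.05, 0.007, 0, 0],
    [0, 0.003, 0.005, 0.1, 0.007, 0, 0],
    [0, 0.003, 0.005, 0.126, 0.007, 0, 0],
    [0, 0.003, 0.005, 0.126, 0.007, 0, 0],
    [0, 0.003, 0.005, 0.126, 0.007, 0, 0],
    [0, 0.003, 0.005, 0.126, 0.007, 0, 0],
  ],
)

```text
time: 9.9
eef_pos: [0.6267, 0.1378, 0.1373]
orientation: [0.0, 0.752, 0.659, 0.0]
contact_force: [-0.1, -1.0, 0.4]
finger_gap: 0.0883
```

>>> servo_tool(
  rows=[
    [90, 0, 0, 0, 0, 0, 0],
    [110, 0, 0, 0, 0, 0, 0],
    [125, 0, 0, 0, 0, 0, 0],
    [255, 0, 0, 0, 0, 0, 0],
    [255, 0, 0, 0, 0, 0, 0],
    [255, 0, 0, 0, 0, 0, 0],
    [255, 0, 0, 0, 0, 0, 0],
    [255, 0, 0, 0, 0, 0, 0],
    [255, 0, 0, 0, 0, 0, 0],
    [255, 0, 0, 0, 0, 0, 0],
  ],
)

```text
time: 10.73
eef_pos: [0.6266, 0.1378, 0.1371]
orientation: [0.0, 0.752, 0.659, 0.0]
contact_force: [0.4, -0.1, 1.1]
finger_gap: 0.0392
```

>>> servo_tool(
  rows=[
    [255, 0, 0, -0.03, 0, 0, 0],
    [255, 0, 0, -0.06, 0, 0, 0],
    [255, 0, 0, -0.1, 0, 0, 0],
    [255, 0, 0, -0.2, 0, 0, 0],
    [255, 0, 0, -0.4, 0, 0, 0],
    [255, 0, 0, -0.5, 0, 0, 0],
    [255, 0, 0, -0.5, 0, 0, 0],
    [255, 0, 0, -0.5, 0, 0, 0],
    [255, 0, 0, -0.5, 0, 0, 0],
  ],
)

```text
time: 11.48
eef_pos: [0.6258, 0.1377, 0.2351]
orientation: [-0.001, 0.752, 0.659, -0.001]
contact_force: [0.0, -0.5, -4.1]
finger_gap: 0.039
```

```bash
python3 - <<'E'
# rack heavy target: local x=-38
import numpy as np
a=np.radians(-8.7);o=np.array([.4601,.368]);print(o+-.038*np.array([np.cos(a),np.sin(a)]))
E
python3 go.py .4225 .3737 .2 -8.7; python3 - <<'E'
from h import *
np.set_printoptions(precision=4,suppress=True)
p=cap('side');P=cloud(p)
R,t=RT(p)
# rack refit: both cameras
for n in('top','side'):
    p=cap(n);P=cloud(p);q=P.reshape(-1,3)
    q=q[(np.abs(q[:,0]-.468)<.1)&(np.abs(q[:,1]-.367)<.06)]
    w=q[(q[:,2]>.031)&(q[:,2]<.042)]
    a=np.radians(-8.7);u=np.array([np.cos(a),np.sin(a)]);v=np.array([-u[1],u[0]])
    l=np.c_[(w[:,:2]-[.4601,.368])@u,(w[:,:2]-[.4601,.368])@v]*1000
    for sg in(1,-1):
        s=l[(l[:,1]*sg>20)&(l[:,1]*sg<34)&(l[:,0]>-75)&(l[:,0]<60)]
        f=np.polyfit(s[:,0],s[:,1],1);print(n,sg,len(s),'wall y=',f[1],'slope deg',np.degrees(f[0]),np.percentile(s[:,1],[3,97]))
    print('x ext',np.percentile(l[:,0],[.5,99.5]),'wall z',np.median(w[:,2]))
    m=l[(np.abs(l[:,1])<18)&(l[:,0]<60)];print('follower x',len(m),m.mean(0),np.percentile(m[:,0],[5,95]) if len(m) else 0)
    # held plug bottom / tilt
E
```

```text
[0.42253723 0.37374791]
pos [0.6258 0.1377 0.2351] F [ 0.0087 -0.4676 -4.1216] gap 0.03899380415283494 t 11.4833
[ 0.8749 -0.98    0.1508] [-0.0056  0.0011  0.0351] rows>=6.3 0.8436774273489667
[ 0.1589 -0.1845  0.0275] [-0.001   0.0002  0.0065] rows>=1.2 1
top 1 261 wall y= 26.29061409131617 slope deg 0.2708594108407697 [22.3635 30.8055]
top -1 122 wall y= -23.57933912668592 slope deg 2.2904796999619825 [-29.5599 -21.2548]
x ext [-73.2145  88.5447] wall z 0.035622834550229285
follower x 72 [35.6752  0.0339] [31.3422 40.033 ]
side 1 470 wall y= 28.40228530202193 slope deg -0.3464257635819979 [23.7813 32.4863]
side -1 414 wall y= -24.347609919396035 slope deg -0.10635821685551672 [-28.6585 -20.4624]
x ext [-71.7205  91.0554] wall z 0.03587612718587834
follower x 119 [38.4655  0.1845] [34.121  43.0987]
```

>>> servo_tool(
  rows=[
    [255, 0.15, -0.16, 0.02, 0, 0, 0.005],
    [255, 0.3, -0.34, 0.05, 0, 0, 0.01],
    [255, 0.45, -0.5, 0.07, 0, 0, 0.02],
    [255, 0.6, -0.67, 0.1, 0, 0, 0.03],
    [255, 0.75, -0.84, 0.13, -0.006, 0, 0.035],
    [255, 0.875, -0.98, 0.15, -0.006, 0, 0.035],
    [255, 0.875, -0.98, 0.15, -0.006, 0, 0.035],
    [255, 0.875, -0.98, 0.15, -0.006, 0, 0.035],
    [255, 0.875, -0.98, 0.15, -0.006, 0, 0.035],
  ],
)

```text
time: 12.38
eef_pos: [0.4549, 0.337, 0.2067]
orientation: [0.001, 0.757, 0.653, 0.001]
contact_force: [0.7, -0.3, -4.0]
finger_gap: 0.039
```

```bash
python3 go.py .4237 .3747 .13 -8.7
```

```text
pos [0.4549 0.337  0.2067] F [ 0.7281 -0.3043 -4.0459] gap 0.03900834385278969 t 12.3833
[ 0.1639 -0.1832  0.3827] [0.0053 0.0014 0.0093] rows>=2.2 1
```

>>> servo_tool(
  rows=[
    [255, 0.08, -0.09, 0.05, 0, 0, 0],
    [255, 0.164, -0.183, 0.2, 0, 0, 0.009],
    [255, 0.164, -0.183, 0.38, 0.005, 0.001, 0.009],
    [255, 0.164, -0.183, 0.38, 0.005, 0.001, 0.009],
    [255, 0.164, -0.183, 0.38, 0.005, 0.001, 0.009],
    [255, 0.164, -0.183, 0.38, 0.005, 0.001, 0.009],
    [255, 0.164, -0.183, 0.38, 0.005, 0.001, 0.009],
  ],
)

```text
time: 12.97
eef_pos: [0.4257, 0.3745, 0.1332]
orientation: [0.0, 0.76, 0.65, 0.002]
contact_force: [0.3, 0.4, -2.7]
finger_gap: 0.0389
```

```bash
python3 go.py .4237 .3747 .08 -8.7; python3 - <<'E'
from h import *
np.set_printoptions(precision=4,suppress=True)
a=np.radians(-8.7);u=np.array([np.cos(a),np.sin(a)]);v=np.array([-u[1],u[0]]);o=np.array([.4601,.368])
e=np.array(ctrl.read_state()['eef_pos']);print('tcp local mm',(e[:2]-o)@u*1e3,(e[:2]-o)@v*1e3)
p=cap('side','side6.png');P=cloud(p);R,t=RT(p);cam=-R.T@t
L=np.dstack([((P[:,:,:2]-o)@u)*1e3,((P[:,:,:2]-o)@v)*1e3,P[:,:,2]*1e3])
b=(np.abs(L[:,:,0]+38)<28)&(np.abs(L[:,:,1])<30)&(L[:,:,2]>86)&(L[:,:,2]<128)
q=L[b];print('plug pts',len(q),q.min(0),q.max(0))
# circle fit, r fixed 20
from scipy.optimize import least_squares
for z0,z1 in((90,108),(108,128),(90,128)):
    s=q[(q[:,2]>z0)&(q[:,2]<z1)]
    f=least_squares(lambda c:np.hypot(s[:,0]-c[0],s[:,1]-c[1])-20,[-38,0],loss='soft_l1');print(z0,len(s),f.x,np.sqrt(np.mean(f.fun**2)))
w=L.reshape(-1,3);w=w[(w[:,2]>31)&(w[:,2]<42)&(w[:,0]>-75)&(w[:,0]<60)]
for sg in(1,-1):
    s=w[(w[:,1]*sg>18)&(w[:,1]*sg<36)];print(sg,len(s),np.median(s[:,1]),np.polyfit(s[:,0],s[:,1],1))
cv2.imwrite('pics/c6.png',cv2.resize(p['img'][330:480,190:390,::-1],None,fx=4,fy=4))
E
```

```text
pos [0.4257 0.3745 0.1332] F [ 0.2837  0.4436 -2.7242] gap 0.03894702272890076 t 12.9667
[-0.0014 -0.0112  0.2662] [ 0.0072 -0.0055 -0.0051] rows>=1.3 1
tcp local mm -34.94026977180943 1.2421247070356336
plug pts 226 [-54.3306  -1.3955  91.0025] [-14.842   20.3448 127.6368]
90 87 [-34.0043  -0.9822] 0.5050910506284176
108 139 [-34.2066  -1.0382] 0.5399710938032295
90 226 [-34.1266  -1.0188] 0.5300108592649339
1 469 28.58630719537033 [-0.0095 28.1293]
-1 284 -23.87237470825015 [ -0.0001 -24.1495]
```

View pics/c6.png

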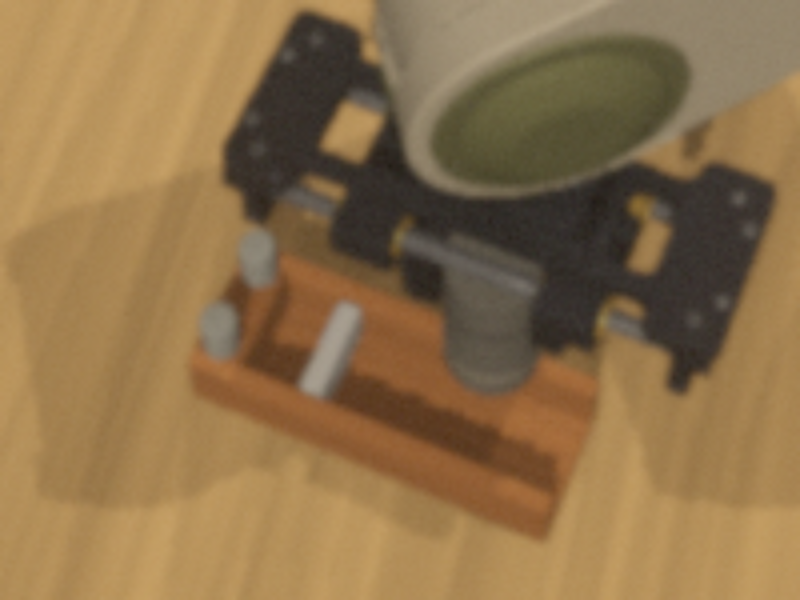

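The plug is held upright over the mouth of the two-peg rack, follower at about (330,350) in the crop. The wall centre is at local y +2.1 and the plug at −1.0 in the same camera. I'll shift it 2.5 mm in +y, lower to just above the walls and recheck.

>>> servo_tool(
  rows=[
    [255, 0.0125, 0, 0.05, 0.007, -0.005, -0.005],
    [255, 0.0125, 0, 0.15, 0.007, -0.005, -0.005],
    [255, 0.0125, 0, 0.25, 0.007, -0.005, -0.005],
    [255, 0.0125, 0, 0.25, 0.007, -0.005, -0.005],
    [255, 0.0125, 0, 0.25, 0.007, -0.005, -0.005],
    [255, 0.0125, 0, 0.25, 0.007, -0.005, -0.005],
    [255, 0.0125, 0, 0.25, 0.007, -0.005, -0.005],
  ],
)

```text
time: 13.6
eef_pos: [0.4251, 0.3777, 0.0824]
orientation: [-0.0, 0.758, 0.652, -0.001]
contact_force: [-0.3, 0.0, -3.4]
finger_gap: 0.0393
```

```bash
cat > rk.py <<'E'
from h import *
from scipy.optimize import least_squares
np.set_printoptions(precision=2,suppress=True)
a=np.radians(-8.7);u=np.array([np.cos(a),np.sin(a)]);v=np.array([-u[1],u[0]]);o=np.array([.4601,.368])
s=ctrl.read_state();e=np.array(s['eef_pos']);tl=np.array([(e[:2]-o)@u,(e[:2]-o)@v,e[2]])*1e3
F=np.array(s['contact_force']);print('tcp local mm',tl,'F local',F[:2]@u,F[:2]@v,F[2],'gap',s['finger_gap'],'t',s['time'])
p=cap('side','side_%d.png'%(s['time']*100));P=cloud(p)
L=np.dstack([((P[:,:,:2]-o)@u)*1e3,((P[:,:,:2]-o)@v)*1e3,P[:,:,2]*1e3])
zt=tl[2]
q=L[(np.abs(L[:,:,0]-tl[0])<28)&(np.abs(L[:,:,1])<26)&(L[:,:,2]>max(42,zt-42))&(L[:,:,2]<zt+5)]
f=least_squares(lambda c:np.hypot(q[:,0]-c[0],q[:,1]-c[1])-20,tl[:2],loss='soft_l1');print('plug',len(q),f.x,np.sqrt(np.mean(f.fun**2)))
w=L.reshape(-1,3);w=w[(w[:,2]>31)&(w[:,2]<40)&(w[:,0]<95)]
ww=w[w[:,0]<60]
print('walls',[np.median(ww[(ww[:,1]*g>19)&(ww[:,1]*g<36)][:,1]) for g in(1,-1)])
fl=w[(np.abs(w[:,1])<17)&(w[:,0]>18)&(w[:,0]<62)];print('follower x',len(fl),np.percentile(fl[:,0],[5,50,95]) if len(fl) else '','back',np.percentile(w[w[:,0]>60][:,0],[2,98]))
E
python3 rk.py
```

```text
tcp local mm [-36.1    4.24  82.37] F local -0.25615294293525 0.003170372810808727 -3.383677086627583 gap 0.03931422732604004 t 13.6
plug 256 [-35.38   1.88] 1.4167850628001086
walls [np.float64(28.4692860683221), np.float64(-22.03504035063481)]
follower x 88 [33.96 39.01 43.13] back [61.22 93.19]
```

>>> servo_tool(
  rows=[
    [255, 0.002, 0, 0.03, 0, 0, 0],
    [255, 0.002, 0, 0.06, 0, 0, 0],
    [255, 0.002, 0, 0.08, 0, 0, 0],
    [255, 0.002, 0, 0.08, 0, 0, 0],
    [255, 0.002, 0, 0.08, 0, 0, 0],
  ],
)

```text
time: 14.07
eef_pos: [0.4242, 0.3775, 0.0646]
orientation: [-0.001, 0.758, 0.652, -0.002]
contact_force: [0.4, 0.5, -3.1]
finger_gap: 0.0396
```

```bash
python3 rk.py
```

```text
tcp local mm [-36.89   3.99  64.63] F local 0.32187384563287363 0.5523155051984387 -3.13008283230333 gap 0.03961746456309146 t 14.0667
plug 156 [-36.38   1.63] 1.9515248785525885
walls [np.float64(28.255004578743794), np.float64(-24.1883080384276)]
follower x 76 [34.48 39.28 43.38] back [61.18 93.18]
```

It's inside the channel with no contact force. Lowering to about 1.5 mm above the floor.

>>> servo_tool(
  rows=[
    [255, 0, 0, 0.02, 0.003, 0, 0],
    [255, 0, 0, 0.04, 0.003, 0, 0],
    [255, 0, 0, 0.055, 0.003, 0, 0],
    [255, 0, 0, 0.06, 0.003, 0, 0],
    [255, 0, 0, 0.06, 0.003, 0, 0],
    [255, 0, 0, 0.06, 0.003, 0, 0],
    [255, 0, 0, 0.06, 0.003, 0, 0],
  ],
)

```text
time: 14.7
eef_pos: [0.4244, 0.3777, 0.0531]
orientation: [-0.001, 0.758, 0.652, -0.002]
contact_force: [-0.5, -0.0, -3.5]
finger_gap: 0.039
```

```bash
python3 rk.py; python3 go.py .4242 .3775 .052 -8.7
```

```text
tcp local mm [-36.74   4.15  53.12] F local -0.5390702343012117 -0.10154920587818463 -3.5405353993134643 gap 0.03899030003972213 t 14.7
plug 91 [-35.94   1.93] 2.5542599142883486
walls [np.float64(28.224306192738805), np.float64(-21.374096713815934)]
follower x 71 [34.57 39.33 43.17] back [60.84 93.18]
pos [0.4244 0.3777 0.0532] F [ 1.0679 -0.5216 -4.1173] gap 0.03920271418368442 t 14.75
[-0.0009 -0.0009  0.0058] [-0.0085  0.0035  0.0026] rows>=0.0 1
```

>>> servo_tool(
  rows=[
    [255, 0, 0, 0.007, -0.008, 0.003, 0.003],
    [255, 0, 0.02, 0.007, -0.008, 0.003, 0.003],
    [255, 0, 0.04, 0.007, -0.008, 0.003, 0.003],
    [255, 0, 0.06, 0.007, -0.008, 0.003, 0.003],
    [255, 0, 0.08, 0.007, -0.008, 0.003, 0.003],
    [255, 0, 0.1, 0.007, -0.008, 0.003, 0.003],
    [255, 0, 0.12, 0.007, -0.008, 0.003, 0.003],
    [255, 0, 0.14, 0.007, -0.008, 0.003, 0.003],
    [255, 0, 0.16, 0.007, -0.008, 0.003, 0.003],
    [255, 0, 0.18, 0.007, -0.008, 0.003, 0.003],
    [255, 0, 0.2, 0.007, -0.008, 0.003, 0.003],
    [255, 0, 0.2, 0.007, -0.008, 0.003, 0.003],
    [255, 0, 0.2, 0.007, -0.008, 0.003, 0.003],
    [255, 0, 0.2, 0.007, -0.008, 0.003, 0.003],
  ],
)

```text
time: 15.92
eef_pos: [0.4637, 0.3716, 0.0514]
orientation: [-0.0, 0.759, 0.651, -0.0]
contact_force: [0.1, 0.1, -3.5]
finger_gap: 0.0391
```

```bash
python3 rk.py
```

```text
tcp local mm [ 3.01  4.13 51.36] F local 0.0937459992967211 0.07954168095486505 -3.5278074750633412 gap 0.03908691301435062 t 15.9167
plug 82 [3.91 1.71] 1.8897494835907829
walls [np.float64(28.25415961762722), np.float64(-20.84261781589324)]
follower x 40 [34.07 38.36 43.39] back [60.74 93.86]
```

>>> servo_tool(
  rows=[
    [255, 0, 0.01, 0, 0, 0, 0],
    [255, 0, 0.02, 0, 0, 0, 0],
    [255, 0, 0.03, 0, 0, 0, 0],
    [255, 0, 0.04, 0, 0, 0, 0],
    [255, 0, 0.045, 0, 0, 0, 0],
    [255, 0, 0.05, 0, 0, 0, 0],
    [255, 0, 0.055, 0, 0, 0, 0],
    [255, 0, 0.06, 0, 0, 0, 0],
    [255, 0, 0.065, 0, 0, 0, 0],
    [255, 0, 0.07, 0, 0, 0, 0],
    [255, 0, 0.075, 0, 0, 0, 0],
  ],
)

```text
time: 16.88
eef_pos: [0.4775, 0.3695, 0.0512]
orientation: [-0.001, 0.759, 0.651, -0.002]
contact_force: [-6.0, 0.3, -0.5]
finger_gap: 0.0391
```

```bash
python3 rk.py
```

```text
tcp local mm [16.99  4.11 51.25] F local -6.016310063270888 -0.5893389894476101 -0.4587295418833755 gap 0.039065675429331315 t 16.8833
plug 79 [17.87  1.98] 1.9835069223782378
walls [np.float64(28.113207345598607), np.float64(-24.128968038036497)]
follower x 38 [36.69 41.15 45.78] back [60.96 93.76]
```

The follower is moving at about 6 N. The vertical load has partly come off, so the foot may be bearing down on the floor. Raising 1 mm before going on.

>>> servo_tool(
  rows=[
    [255, 0, 0, -0.003, 0, 0, 0],
    [255, 0, 0, -0.006, 0, 0, 0],
    [255, 0, 0, -0.006, 0, 0, 0],
  ],
)

```text
time: 17.18
eef_pos: [0.4777, 0.3693, 0.052]
orientation: [-0.001, 0.759, 0.651, -0.002]
contact_force: [-6.2, 1.4, -4.5]
finger_gap: 0.0392
```

>>> servo_tool(
  rows=[
    [255, 0, 0.005, 0, 0, 0, 0],
    [255, 0, 0.01, 0, 0, 0, 0],
    [255, 0, 0.015, 0, 0, 0, 0],
    [255, 0, 0.02, 0, 0, 0, 0],
    [255, 0, 0.02, 0, 0, 0, 0],
  ],
)

```text
time: 17.6
eef_pos: [0.4818, 0.3687, 0.0521]
orientation: [-0.001, 0.759, 0.651, -0.001]
contact_force: [-5.9, 0.9, -5.4]
finger_gap: 0.0391
```

>>> servo_tool(
  rows=[
    [255, 0, 0.005, 0, 0, 0, 0],
    [255, 0, 0.01, 0, 0, 0, 0],
    [255, 0, 0.015, 0, 0, 0, 0],
    [255, 0, 0.02, 0, 0, 0, 0],
    [255, 0, 0.025, 0, 0, 0, 0],
    [255, 0, 0.03, 0, 0, 0, 0],
    [255, 0, 0.03, 0, 0, 0, 0],
  ],
)

```text
time: 18.18
eef_pos: [0.4877, 0.3678, 0.0521]
orientation: [-0.001, 0.759, 0.651, -0.001]
contact_force: [-6.1, 0.6, -5.5]
finger_gap: 0.0388
```

```bash
python3 rk.py
```

```text
tcp local mm [27.34  3.94 52.07] F local -6.088995817834274 -0.3488156383962752 -5.46137039731097 gap 0.03878495292211514 t 18.1833
plug 89 [27.96  1.73] 2.894787012969155
walls [np.float64(28.264315700108455), np.float64(-23.50623879583997)]
follower x 43 [46.89 52.53 56.57] back [60.81 93.69]
```

Still 6 N of slide friction. Small steps from here to the stop.

>>> servo_tool(
  rows=[
    [255, 0, 0.003, 0, 0, 0, 0],
    [255, 0, 0.005, 0, 0, 0, 0],
    [255, 0, 0.005, 0, 0, 0, 0],
  ],
)

```text
time: 18.48
eef_pos: [0.4886, 0.3676, 0.0521]
orientation: [-0.001, 0.759, 0.651, -0.002]
contact_force: [-5.2, 1.9, -3.7]
finger_gap: 0.0393
```

>>> servo_tool(
  rows=[
    [255, 0, 0.003, 0, 0, 0, 0],
    [255, 0, 0.005, 0, 0, 0, 0],
    [255, 0, 0.005, 0, 0, 0, 0],
  ],
)

```text
time: 18.73
eef_pos: [0.4896, 0.3675, 0.0521]
orientation: [-0.001, 0.759, 0.651, -0.002]
contact_force: [-5.6, 0.3, -5.5]
finger_gap: 0.0393
```

>>> servo_tool(
  rows=[
    [255, 0, 0.003, 0, 0, 0, 0],
    [255, 0, 0.003, 0, 0, 0, 0],
    [255, 0, 0.003, 0, 0, 0, 0],
  ],
)

```text
time: 18.98
eef_pos: [0.4902, 0.3674, 0.0521]
orientation: [-0.001, 0.759, 0.651, -0.002]
contact_force: [-6.4, 1.6, -4.6]
finger_gap: 0.0392
```

>>> servo_tool(
  rows=[
    [255, 0, 0.003, 0, 0, 0, 0],
    [255, 0, 0.003, 0, 0, 0, 0],
    [255, 0, 0.003, 0, 0, 0, 0],
  ],
)

```text
time: 19.23
eef_pos: [0.4908, 0.3673, 0.052]
orientation: [-0.001, 0.759, 0.651, -0.002]
contact_force: [-5.3, 0.2, -5.0]
finger_gap: 0.0393
```

>>> servo_tool(
  rows=[
    [255, 0, 0.003, 0, 0, 0, 0],
    [255, 0, 0.003, 0, 0, 0, 0],
    [255, 0, 0.003, 0, 0, 0, 0],
  ],
)

```text
time: 19.48
eef_pos: [0.4914, 0.3672, 0.0521]
orientation: [-0.001, 0.759, 0.651, -0.002]
contact_force: [-5.6, 1.3, -5.3]
finger_gap: 0.039
```

>>> servo_tool(
  rows=[
    [255, 0, 0.003, 0, 0, 0, 0],
    [255, 0, 0.003, 0, 0, 0, 0],
    [255, 0, 0.003, 0, 0, 0, 0],
  ],
)

```text
time: 19.73
eef_pos: [0.492, 0.3671, 0.0521]
orientation: [-0.001, 0.759, 0.651, -0.002]
contact_force: [-4.3, 1.1, -4.8]
finger_gap: 0.0388
```

>>> servo_tool(
  rows=[
    [255, 0, 0.003, 0, 0, 0, 0],
    [255, 0, 0.003, 0, 0, 0, 0],
    [255, 0, 0.003, 0, 0, 0, 0],
  ],
)

```text
time: 19.98
eef_pos: [0.4926, 0.367, 0.0521]
orientation: [-0.001, 0.759, 0.651, -0.002]
contact_force: [-4.5, 0.8, -4.6]
finger_gap: 0.0393
```

>>> servo_tool(
  rows=[
    [255, 0, 0.003, 0, 0, 0, 0],
    [255, 0, 0.003, 0, 0, 0, 0],
    [255, 0, 0.003, 0, 0, 0, 0],
  ],
)

```text
time: 20.23
eef_pos: [0.4927, 0.367, 0.0521]
orientation: [-0.001, 0.759, 0.651, -0.002]
contact_force: [-8.0, 1.5, -3.2]
finger_gap: 0.0392
```

>>> servo_tool(
  rows=[
    [255, 0, 0.003, 0, 0, 0, 0],
    [255, 0, 0.003, 0, 0, 0, 0],
    [255, 0, 0.003, 0, 0, 0, 0],
  ],
)

```text
time: 20.48
eef_pos: [0.4928, 0.367, 0.0521]
orientation: [-0.001, 0.759, 0.651, -0.002]
contact_force: [-10.3, 1.8, -1.5]
finger_gap: 0.0391
```

Stop reached: the TCP has stalled and the force is rising. Building up to 18 N.

>>> servo_tool(
  rows=[
    [255, 0, 0.002, 0, 0, 0, 0],
    [255, 0, 0.004, 0, 0, 0, 0],
    [255, 0, 0.004, 0, 0, 0, 0],
    [255, 0, 0.004, 0, 0, 0, 0],
  ],
)

```text
time: 20.82
eef_pos: [0.4929, 0.367, 0.052]
orientation: [-0.002, 0.759, 0.651, -0.003]
contact_force: [-13.8, 0.9, 1.1]
finger_gap: 0.0392
```

```bash
python3 rk.py
```

```text
tcp local mm [32.55  3.99 52.05] F local -13.809840829942566 -1.1613493720359969 1.1292268636677005 gap 0.03916360099275254 t 20.8167
plug 87 [33.37  1.81] 2.50512728495163
walls [np.float64(28.284324113245162), np.float64(-24.065406559140936)]
follower x 43 [19.15 56.07 61.05] back [60.69 93.42]
```

>>> servo_tool(
  rows=[
    [255, 0, 0, -0.003, 0, 0, 0],
    [255, 0, 0.002, -0.004, 0, 0, 0],
    [255, 0, 0.003, -0.004, 0, 0, 0],
    [255, 0, 0.003, -0.004, 0, 0, 0],
  ],
)

```text
time: 21.2
eef_pos: [0.493, 0.3669, 0.0522]
orientation: [-0.002, 0.759, 0.651, -0.004]
contact_force: [-13.8, 2.8, -2.9]
finger_gap: 0.039
```

>>> servo_tool(
  rows=[
    [255, 0, 0.002, 0, 0, 0, 0],
    [255, 0, 0.004, 0, 0, 0, 0],
    [255, 0, 0.004, 0, 0, 0, 0],
    [255, 0, 0.004, 0, 0, 0, 0],
  ],
)

```text
time: 21.53
eef_pos: [0.4931, 0.3669, 0.0522]
orientation: [-0.003, 0.759, 0.652, -0.004]
contact_force: [-17.8, 3.3, -0.9]
finger_gap: 0.0387
```

>>> servo_tool(
  rows=[
    [255, 0, 0, 0, 0, 0, 0],
    [255, 0, 0, 0, 0, 0, 0],
    [255, 0, 0, 0, 0, 0, 0],
    [255, 0, 0, 0, 0, 0, 0],
  ],
)

```text
time: 21.87
eef_pos: [0.4931, 0.3669, 0.0522]
orientation: [-0.003, 0.759, 0.652, -0.004]
contact_force: [-16.9, 2.3, -1.6]
finger_gap: 0.0389
```

>>> servo_tool(
  rows=[
    [255, 0, 0, 0, 0, 0, 0],
    [255, 0, 0, 0, 0, 0, 0],
    [255, 0, 0, 0, 0, 0, 0],
    [255, 0, 0, 0, 0, 0, 0],
    [255, 0, 0, 0, 0, 0, 0],
    [255, 0, 0, 0, 0, 0, 0],
  ],
)

```text
time: 22.37
eef_pos: [0.4931, 0.3669, 0.0522]
orientation: [-0.003, 0.759, 0.652, -0.004]
contact_force: [-17.4, 2.8, -0.4]
finger_gap: 0.0393
```

>>> servo_tool(
  rows=[
    [255, 0, 0, 0, 0, 0, 0],
    [255, 0, 0, 0, 0, 0, 0],
    [255, 0, 0, 0, 0, 0, 0],
    [255, 0, 0, 0, 0, 0, 0],
    [255, 0, 0, 0, 0, 0, 0],
    [255, 0, 0, 0, 0, 0, 0],
  ],
)

```text
time: 22.87
eef_pos: [0.4931, 0.3669, 0.0522]
orientation: [-0.003, 0.759, 0.652, -0.004]
contact_force: [-17.1, 2.8, -1.2]
finger_gap: 0.0394
```

Held for about 1.3 s at 17–18 N. Next I ease off the push, set the foot on the floor and release.

>>> servo_tool(
  rows=[
    [255, 0, -0.004, 0, 0, 0, 0],
    [255, 0, -0.008, 0, 0, 0, 0],
    [255, 0, -0.012, 0, 0, 0, 0],
    [255, 0, -0.016, 0, 0, 0, 0],
    [255, 0, -0.016, 0.004, 0, 0, 0],
    [255, 0, -0.016, 0.007, 0, 0, 0],
    [255, 0, -0.016, 0.007, 0, 0, 0],
    [255, 0, -0.016, 0.007, 0, 0, 0],
  ],
)

```text
time: 23.53
eef_pos: [0.4927, 0.3672, 0.052]
orientation: [-0.001, 0.759, 0.651, -0.001]
contact_force: [-8.6, 0.5, -0.8]
finger_gap: 0.0391
```

```bash
python3 rk.py
```

```text
tcp local mm [32.33  4.09 52.01] F local -8.592619696075799 -0.8198208135075608 -0.8197724544481891 gap 0.03907829451512508 t 23.5333
plug 91 [33.19  1.85] 2.7112066166461064
walls [np.float64(28.46602677248439), np.float64(-23.74028336967659)]
follower x 38 [20.23 56.41 60.58] back [60.52 93.54]
```

>>> servo_tool(
  rows=[
    [255, 0, -0.003, 0, 0, 0, 0],
    [255, 0, -0.006, 0, 0, 0, 0],
    [255, 0, -0.006, 0.003, 0, 0, 0],
    [255, 0, -0.006, 0.003, 0, 0, 0],
    [255, 0, -0.006, 0.003, 0, 0, 0],
  ],
)

```text
time: 24.0
eef_pos: [0.4925, 0.3672, 0.0515]
orientation: [-0.0, 0.759, 0.651, -0.0]
contact_force: [-5.1, 0.5, -0.9]
finger_gap: 0.0387
```

>>> servo_tool(
  rows=[
    [255, 0, -0.003, 0, 0, 0, 0],
    [255, 0, -0.005, 0, 0, 0, 0],
    [255, 0, -0.005, 0.003, 0, 0, 0],
    [255, 0, -0.005, 0.003, 0, 0, 0],
    [255, 0, -0.005, 0.003, 0, 0, 0],
  ],
)

```text
time: 24.42
eef_pos: [0.4919, 0.3673, 0.0508]
orientation: [0.0, 0.759, 0.651, -0.0]
contact_force: [-0.3, 0.1, -3.9]
finger_gap: 0.0393
```

>>> servo_tool(
  rows=[
    [255, 0, 0.002, 0, 0, 0, 0],
    [255, 0, 0.003, 0, 0, 0, 0],
    [255, 0, 0.003, 0.002, 0, 0, 0],
    [255, 0, 0.003, 0.004, 0, 0, 0],
    [255, 0, 0.003, 0.004, 0, 0, 0],
    [255, 0, 0.003, 0.004, 0, 0, 0],
  ],
)

```text
time: 24.92
eef_pos: [0.4923, 0.3673, 0.0504]
orientation: [0.0, 0.759, 0.651, -0.0]
contact_force: [0.0, -0.7, 0.8]
finger_gap: 0.0392
```

The foot is on the floor, with the plug within 0.3 mm of home. Opening only slightly, because the front finger is near the pegs, then lifting.

>>> servo_tool(
  rows=[
    [135, 0, 0, 0, 0, 0, 0],
    [130, 0, 0, 0, 0, 0, 0],
    [127, 0, 0, 0, 0, 0, 0],
    [127, 0, 0, 0, 0, 0, 0],
    [127, 0, 0, 0, 0, 0, 0],
    [127, 0, 0, 0, 0, 0, 0],
  ],
)

```text
time: 25.42
eef_pos: [0.4922, 0.3673, 0.05]
orientation: [-0.0, 0.759, 0.651, -0.0]
contact_force: [0.2, -0.6, 0.5]
finger_gap: 0.0444
```

>>> servo_tool(
  rows=[
    [127, 0, 0, -0.02, 0, 0, 0],
    [127, 0, 0, -0.05, 0, 0, 0],
    [127, 0, 0, -0.1, 0, 0, 0],
    [127, 0, 0, -0.2, 0, 0, 0],
    [127, 0, 0, -0.3, 0, 0, 0],
    [127, 0, 0, -0.45, 0, 0, 0],
    [127, 0, 0, -0.6, 0, 0, 0],
    [127, 0, 0, -0.8, 0, 0, 0],
    [60, 0, 0, -0.9, 0, 0, 0],
    [0, 0, 0, -0.9, 0, 0, 0],
    [0, 0, 0, -0.9, 0, 0, 0],
    [0, 0, 0, -0.9, 0, 0, 0],
  ],
)

```text
time: 26.42
eef_pos: [0.4918, 0.3671, 0.2292]
orientation: [-0.0, 0.759, 0.651, -0.001]
contact_force: [0.1, -0.3, 0.1]
finger_gap: 0.0688
```

```bash
python3 - <<'E'
from h import *
np.set_printoptions(precision=2,suppress=True)
from scipy.optimize import least_squares
a=np.radians(-8.7);u=np.array([np.cos(a),np.sin(a)]);v=np.array([-u[1],u[0]]);o=np.array([.4601,.368])
p=cap('side');P=cloud(p)
L=np.dstack([((P[:,:,:2]-o)@u)*1e3,((P[:,:,:2]-o)@v)*1e3,P[:,:,2]*1e3])
b=L[(np.abs(L[:,:,0]-33)<24)&(np.abs(L[:,:,1]-2)<23)&(L[:,:,2]>42)&(L[:,:,2]<100)]
for z0,z1 in((44,62),(62,82)):
    s=b[(b[:,2]>z0)&(b[:,2]<z1)];f=least_squares(lambda c:np.hypot(s[:,0]-c[0],s[:,1]-c[1])-20,[32,2],loss='soft_l1');print(z0,len(s),f.x)
t=b[b[:,2]>85];print('top',len(t),t.mean(0))
print(ctrl.read_state()['contact_force'])
cv2.imwrite('pics/c7.png',cv2.resize(p['img'][200:480,130:420,::-1],None,fx=2.1,fy=2.1))
E
```

```text
44 100 [32.7   1.92]
62 134 [32.52  1.85]
top 437 [32.01  3.24 88.3 ]
[-0.68 -0.58 -1.7 ]
```

View pics/c7.png

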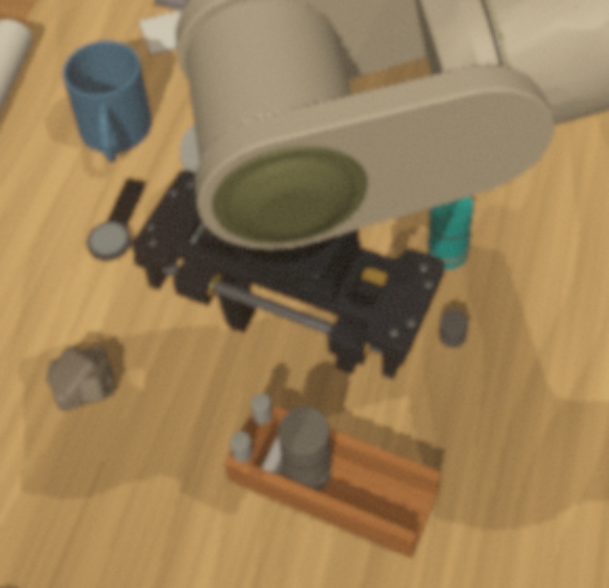

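The plug stands upright in the two-peg rack at crop (305,445), against the follower and clear of the gripper. Its top is at 88 mm, as expected. Nothing around it has moved.

```bash
python3 -c "
from station import ctrl
print(ctrl.sign_off())"
```

```text
the job is handed in; nothing more can be done
None
```

I set the plug on the pan and let go. The pan settled at 95 mm, against 108 mm when level, so the plug is heavy. It now stands in the two-peg rack, and I handed the job in at about 26.5 s.

- **Push:** I held the plug about 2 mm off the floor and pushed the follower against about 6 N of slide friction until it stopped hard. I then leaned on it at 17–18 N for about 1.3 s. The highest reading I saw was about 18 N, but force was only read at the end of each move.
- **Floor contact:** During the slide the foot bore on the floor for a moment, so I raised the plug 1 mm. At the stop it took some floor load again as the push built up, so I raised it slightly more. It did not jam.
- **Final look:** The plug is upright, with its top at 88 mm (8 mm floor plus 80 mm plug), against the follower and untouched. The gripper lifted away without contact, and the other things in view had not moved.
- **Small disagreement:** The two cameras differ by 2–3 mm. Corrected for that, the plug centre is at local x of about 29–30 mm, where home is 30 mm. On easing off the push the plug came back about 0.6 mm. I nudged it forward again, to about 0.3 mm by the arm's reading, before letting go.

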